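Rock the angle gauge on the sprung stud until its needle meets the red mark

ROBOT

A 6-joint arm with a two-finger parallel gripper is mounted at the origin on the work surface. World frame = base frame: x ahead of the robot, y to its left, z up, the work surface at z = 0. Lengths are in m, angles in degrees, forces in N, time in s.
With the tool pointing down it reaches from about 0.3 to 0.75 m from the base axis. Payload 8.5 kg.
Tool frame: the origin (TCP) lies on the centre line of the jaws, within the pads' length; the fingertips stand 19 mm ahead of it and the grasp point (between the pads) is the TCP (env.tcp_to_tips is the z of the fingertips in the tool frame, in m); z points along the fingers, y is the line along which they close (so a half turn about z gives the same grasp; the last joint's range is limited). The gripper opens to 85 mm and grips with 20 to 120 N. Pads are 22 mm wide; open, the fingers measure 114 mm over their backs; the gripper's body (76 mm by 85 mm) begins 54 mm behind the grasp point. The pads swing forward as they close: fully open they stand 13 mm farther back than shut.
Start: joints at [-88.138, 21.807, 74.336, -0, 83.858, -12.336], TCP at [0.135, -0.533, 0.22] pointing down, gripper open.
Joint ranges: [-178.18, 178.18], [-50.72, 133.34], [12.68, 142.11], [-81.47, 261.47], [9.98, 163.14], [-165.26, 165.26]. Speed limits (degrees/s): [136.94, 136.94, 180, 180, 180, 180].

INTERFACE

Orientations are given as a 3x3 rotation matrix whose columns are the frame's x, y, z axes.
In Python, from rig import env gives the robot as it stands.
- The arm moves only by the tool servo_tool, never from a script. Its argument "steps" is a list of rows, each an object of numbers: "tx", "ty", "tz": the shift along the world's x, y, z in cm; "yaw": the turn about the world's z in degrees; "claw": the finger opening in cm, from 0 to 8.54. In form: [{"tx": .., "ty": .., "tz": .., "yaw": .., "claw": ..}, ...]. A call has 1 to 20 rows; each row shifts and turns the commanded pose from where the row before left it; what a row does not reach is not made up. A row lasts 1/10 s, in which the tool goes at most 50 mm and 8.59 degrees, less where a joint would pass 70% of its speed; a pose out of reach is approached as far as the arm can. A call with a gripper value outside its range is refused whole. The fingers move at their own pace and stop on an object; "newtons" is the grip in N (left out, the last holds). Time passes only in rows, so rows that do not move let the fingers close. It gives the time, the measured TCP pose, the force, the opening and the grip force at its end, in the units of the state.
- env.observe(): the state, without advancing time (a new reading comes with each control period).
- env.get_image(name): name is "scene" or "top"; returns (picture, depth): 480x640x3 uint8, red, green, blue; 480x640 float32, m along the optical axis (not along the pixel's ray), 0 where there is no reading.
- env.camera_model(name): a dict with "fovy" (degrees; the focal length in pixels is half the picture's height over the tangent of half this angle, whatever the lens; pixels are square), "cx", "cy" (the principal point, pixels), "T" (4x4, takes a point from camera to world coordinates). Camera axes: x right, y down, z forward; pixel columns grow to the right and rows downward; lengths in m; the calibration is good to about 2 mm. A picture is of the moment at which its call begins. camera_model takes no time and is no camera call.
- env.close_job(): hands the job in; it is judged then, once.
The state is a dict: "time_s": time; "q": joint angles; "qvel": joint speeds; "joint_efforts": joint torques, N m; "position": TCP position; "tool_rot": TCP orientation; "ft_force": force on the tool from outside, world axes, zero at the start; "wrist_torque": the same for the moment, N m; "grip_width": finger opening in m; "gripper_force": force on a finger pad.
Only numpy, scipy, OpenCV 4.12 (cv2) and the standard library are available. Lean on these libraries where they do the work, as an engineer would, in place of code of your own. Each camera call takes 0.05 s, during which the arm holds its last target. There are 200 camera calls.

TASK

Flip the red hinged dust cap fully open off the stud on the turned wooden stand, then pick up the blue angle gauge by its wooden grip and set it upright (foot level) on the bare steel stud, pressing the sprung stud a little way down. From there rock the gauge over sideways until its swinging black needle settles on the red mark of its dial, and finish while still gripping the gauge and holding it steady in that pose, with its foot pressing the stud part of the way down. Leave the other things on the bench where they are.

Things in the scene. Friction and masses are not known exactly. Their poses are not given: they have to be found in the camera images.
- stand: Dark turned-wood stand, fixed to the bench (its place and yaw vary by episode, yaw within 0.35 rad of 0). Foot 92 mm across, drum 76 mm across, 50 mm tall; origin: centre of its underside, z up. The steel stud stands up from its centre. The cap's hinge is on its -x side (towards the robot).
- cap (a joint): Angle of the red dust cap: 0 shut, grows as it opens, stop at 2.7 rad. Shut, it is a 68 mm wide inverted cup centred on the stand, flat top 79 mm above the bench, with an upright fin on top. Its hinge line is parallel to the stand's y; it swings up and over to the stand's -x side. Let go, it falls shut below about 0.8 rad and falls open past about 1.3 rad. 60 g.
- cap_fin (a point): Grip point on the cap's upright fin (24 mm along the stand's x, 12 mm thick along the stand's y, standing 33 mm above the cap's flat top when shut); the point lies midway in the fin's length and thickness, 25 mm above the cap's flat top, 104 mm above the bench when shut. It turns with the cap; 74 mm from the hinge line.
- cap_hinge (a point): Middle of the cap's hinge line, 40 mm from the stand's centre on its -x side, 51 mm above the bench. Fixed.
- stud_top (a point): Crown of the polished steel stud: a dome 48 mm across with a 45 mm radius of curvature, uneven (two low bumps beside the apex, 1 to 1.5 mm proud of the dome, one 0.5 mm higher than the apex). The point is the dome's apex, on the stand's axis, 72 mm above the bench when not pressed (22 mm above the stand's top); it sinks with the stud.
- stud (a joint): How far the sprung stud is pressed down: 0 free, 0.012 m bottomed. Takes about 1.3 N to start and 0.7 N more per mm. It moves straight down only.
- gauge: Blue round angle gauge, loose, standing on its foot; yaw -0.9 to 0.1 rad, dial facing away from the robot, about 0.32 kg. Origin: centre of its foot's underside; z up, x out of the dial. Foot 34 (x) by 74 (y) by 10 mm; case 104 mm across (y, z), 20 mm thick (x), centre 60 mm above the origin; wooden grip on top 22 mm (x) by 30 mm (y), 112 to 153 mm above the origin.
- grip (a point): Point in the gauge's wooden grip, on its axis, 135 mm above the underside of the foot: pinch here from above, across the 30 mm width (gauge y).
- foot (a point): Centre of the underside of the gauge's foot.
- needle (a joint): Angle of the swinging black needle (weighted below its pivot, so it points straight up in the world) relative to the gauge, about the gauge's x: 0 towards the grip, positive leaning to the gauge's -y side (left when looking at the dial). When the gauge rolls by +a about its x (top towards its -y) it reads -a. Settles in about 1 s.
- needle_tip (a point): Tip of the needle, 40 mm from the pivot; its z axis runs along the needle. The pivot is at the centre of the dial.
- mark (a joint): Where the red mark is set on the dial, relative to the gauge, in the same sense and zero as the needle; always 0.16 to 0.36 rad, so the gauge must lean towards its own +y side by that angle. Stiff and behind the cover: it cannot be touched.
- mark_tip (a point): Middle of the red mark (5 mm wide, 18 mm long), 40 mm from the pivot; its z axis runs from the pivot through the mark.
- hammer: Bystander: hammer 240 mm long lying near the far edge. Leave it.
- bench_block: Bystander: 75 mm square steel block on a rubber pad, 26 mm tall. Leave it.
- wax_jar: Bystander: amber jar 56 mm across, 60 mm tall. Leave it.
- pick_dish: Bystander: white dish 80 mm across, 25 mm tall. Leave it.
- brush: Bystander: brush 170 mm long lying between gauge and stand, near the robot. Leave it.
- mandrel: Bystander: upright aluminium ring mandrel, base 52 mm across, 152 mm tall. Leave it.
Mind the look-alikes: they are no part of the job. Leave any pink look-alike of the gauge alone. What is shaped like the stand but green is not meant.

How it is judged (in metres and radians):
On the way, in this order (a step that is already met when the one before it is completed fails the run):
1. the dust cap is open, past 1.6 rad (value of joint cap above 1.6 rad), for 0.2 s.
2. the gauge is gripped and lifted at least 30 mm (height (world z) of foot above 0.03 m and contact force between the fingers and gauge above 2 N), for 0.2 s.
3. the gripped gauge stands on the stud with its foot level within 0.09 rad, pressing the stud down at least 1 mm (angle between gauge's own z axis and vertical below 0.09 rad and value of joint stud above 0.001 m and horizontal distance between foot and stud_top below 0.04 m and contact force between the fingers and gauge above 2 N and contact force between gauge and stand above 0.5 N), for 0.2 s.
At the end, for the whole second after the job is handed in: Gauge still gripped, at rest, dial vertical within 0.25 rad, foot centre within 45 mm of the stud axis and over 45 mm above the bench, pressing the stud down 1 to 11 mm with over 0.5 N; needle still and within 0.06 rad of the red mark; cap open past 1.6 rad (angle between the z axis of needle_tip and the z axis of mark_tip, either way round below 0.06 rad and velocity of joint needle between -0.3 and 0.3 rad/s and value of joint stud between 0.001 and 0.011 m and contact force between gauge and stand above 0.5 N and contact force between the fingers and gauge above 2 N and horizontal distance between foot and stud_top below 0.045 m and height (world z) of foot above 0.045 m and angle between gauge's own x axis and vertical between 1.32 and 1.82 rad and linear speed of gauge below 0.03 m/s and value of joint cap above 1.6 rad); the arm keeps its last pose, push and grip.
It fails at once if a bystander is moved more than 30 mm (distance of any of hammer, bench_block, wax_jar, pick_dish, brush, mandrel from where it was at the start of the episode above 0.03 m).
It also fails if it takes over 58 s, if anything falls off the work surface, if the arm or the gripper's body presses on something with over 40 N, if the wrist force passes 120 N, or if a joint passes its speed limit or range.

## Working session

There is one attempt and no reset: what is moved stays moved. The work goes in short steps, Python scripts to look and compute and a tool call to move; the robot and the scene stay as the last step left them, time stands still between calls to the robot, and variables do not carry over. Pictures are saved under pics/ and viewed, at most 10 in all, crops included, and the job is handed in when it is done.

Besides the shell and the picture viewer there is one more tool, called after "Request:" as name(argument=value, ...) on one line, values as JSON. servo_tool: Moves the arm, as the interface text tells. Its arguments: {"type":"object","properties":{"steps":{"type":"array"},"newtons":{"type":"number"}},"required":["steps"]}

```bash
mkdir -p pics; cat > h.py <<'E'
import numpy as np, cv2
from rig import env
def cam(n):
    m=env.camera_model(n); T=np.array(m["T"]); f=240/np.tan(np.radians(m["fovy"])/2)
    return f,m["cx"],m["cy"],T
def pts(n,d):
    f,cx,cy,T=cam(n); v,u=np.mgrid[0:480,0:640]
    P=np.stack([(u-cx)/f*d,(v-cy)/f*d,d],-1)
    return P@T[:3,:3].T+T[:3,3]
def ray(n,u,v,z):
    f,cx,cy,T=cam(n); r=T[:3,:3]@np.array([(u-cx)/f,(v-cy)/f,1]); o=T[:3,3]
    return o+r*(z-o[2])/r[2]
def proj(n,p):
    f,cx,cy,T=cam(n); q=T[:3,:3].T@(np.array(p)-T[:3,3]); return q[0]/q[2]*f+cx,q[1]/q[2]*f+cy
def shot(n,name=None):
    im,d=env.get_image(n)
    if name: cv2.imwrite(f"pics/{name}.png",im[:,:,::-1])
    return im,d
E
python3 - <<'E'
from h import *
for n in("scene","top"):
    im,d=shot(n,n+"0"); m=env.camera_model(n); print({k:np.round(v,3) if k!='lens' else v for k,v in m.items()} if 0 else m)
    np.savez(f"{n}0.npz",im=im,d=d)
print(env.observe())
E
```

```text
{'fovy': 46.46467213787692, 'cx': 322.6995481330875, 'cy': 240.82246242777242, 'T': array([[ 0.72746249,  0.53492516, -0.42971315,  1.14565806],
       [ 0.68592301, -0.5509322 ,  0.47537705, -0.6285233 ],
       [ 0.01754833, -0.64056911, -0.76769999,  1.09493843],
       [ 0.        ,  0.        ,  0.        ,  1.        ]])}
{'fovy': 46.69219203821775, 'cx': 315.1886447904818, 'cy': 244.8446777277086, 'T': array([[ 0.01800181, -0.99630693,  0.08395491,  0.48209471],
       [-0.99963639, -0.01624866,  0.02151885, -0.05142836],
       [-0.02007522, -0.08431176, -0.99623718,  1.28631239],
       [ 0.        ,  0.        ,  0.        ,  1.        ]])}
{'time_s': 0.1, 'q': array([-8.81390113e+01,  2.18384773e+01,  7.43788565e+01, -3.26239286e-04,
        8.38577251e+01, -1.23340884e+01]), 'qvel': array([-0.10489751, -0.19011794, -0.07270542,  0.05008633, -0.07438364,
        0.04774748]), 'joint_efforts': array([ 2.53299280e-03, -4.49225521e+01, -2.31657153e+01, -2.31836020e-04,
        3.64954547e-03, -6.12327000e-06]), 'position': array([ 0.13487626, -0.53292731,  0.21957005]), 'tool_rot': array([[ 9.69466280e-01,  2.45224653e-01, -4.82008863e-05],
       [ 2.45224505e-01, -9.69465434e-01,  1.30914959e-03],
       [ 2.74306661e-04, -1.28099642e-03, -9.99999142e-01]]), 'ft_force': array([-0.14030135,  0.66142479,  0.38714306]), 'wrist_torque': array([ 0.02513762,  0.00541244, -0.0024701 ]), 'gripper_force': 0.0, 'grip_width': 0.08574446010346308}
```

View pics/scene0.png

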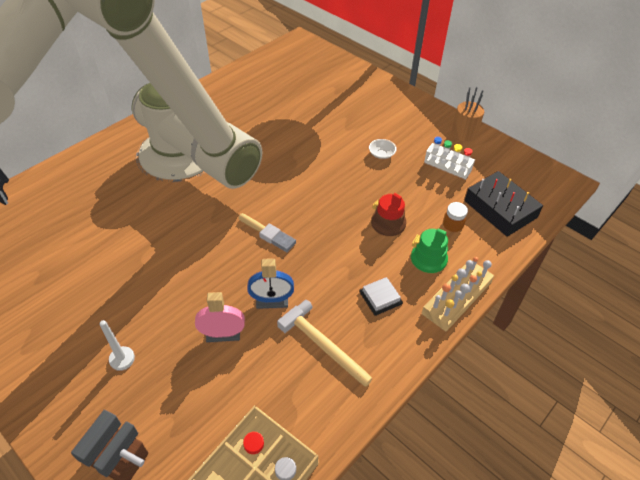

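View pics/top0.png

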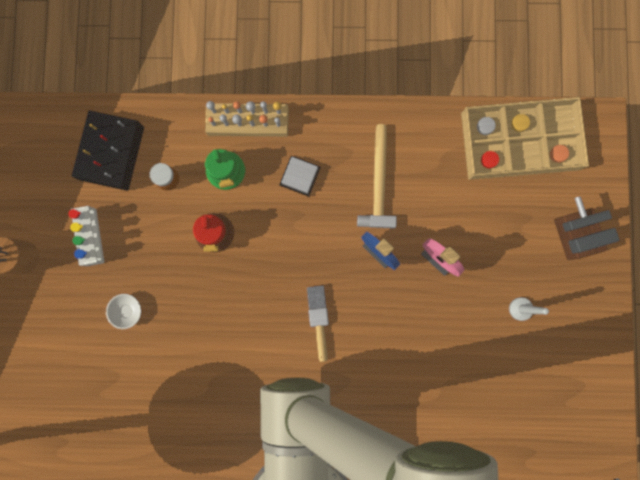

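The red-capped dark stand is at scene (390,213) and top (210,231); its green look-alike is at scene (430,250) and top (225,168). The blue gauge with its white dial is at scene (270,287) and top (381,250); the pink look-alike is at scene (220,320) and top (443,257). The red and blue ones match the task, so I'll measure those and check them in one crop.

```bash
python3 - <<'E'
from h import *
def fit(P,lab):
    c,(s),a=cv2.minAreaRect((P[:,:2]*1000).astype(np.float32)); print(lab,len(P),'c',np.round(c,1),'size',np.round(s,1),'ang',round(a,1),'z',P[:,2].min().round(4),P[:,2].max().round(4),'med',np.round(np.median(P,0),4))
for n,bs,bg in(("top",(180,200,245,265),(350,220,415,280)),("scene",(360,180,420,245),(235,245,305,315))):
    z=np.load(f"{n}0.npz"); im,d=z["im"],z["d"]; W=pts(n,d); hsv=cv2.cvtColor(im,cv2.COLOR_RGB2HSV); H,S,V=hsv[...,0],hsv[...,1],hsv[...,2]
    def sel(m,b):
        k=np.zeros(m.shape,bool); k[b[1]:b[3],b[0]:b[2]]=1; return W[m&k&(d>0)]
    red=((H<6)|(H>174))&(S>170)&(V>60)
    R=sel(red,bs); print(n); fit(R,'red'); fit(R[R[:,2]>.088],'fin'); t=R[(R[:,2]>.074)&(R[:,2]<.084)]; fit(t,'captop')
    fit(sel((H>20)&(H<32)&(S>120)&(V>120),bs),'lug')
    B=sel((H>100)&(H<125)&(S>130),bg); fit(B,'blue'); 
    G=sel((H>10)&(H<25)&(V>120)&(S>60),bg); G=G[(G[:,2]>.11)]; fit(G,'grip')
    q=G[G[:,2]>.148]; fit(q,'griptop')
z=np.load("scene0.npz")["im"]
a=cv2.resize(z[235:320,225:310],(400,400),interpolation=2);b=cv2.resize(z[175:260,345:430],(400,400),interpolation=2)
cv2.imwrite("pics/crop1.png",np.hstack([a,b])[:,:,::-1])
E
```

```text
top
red 720 c [614.4 211.5] size [66.9 66.6] ang 62.4 z 0.0098 0.1194 med [0.6145 0.2075 0.0791]
fin 86 c [627.9 211.2] size [12.6 23.9] ang 88.6 z 0.0887 0.1194 med [0.6278 0.2097 0.1106]
captop 581 c [615.1 210.5] size [62.3 66.3] ang 0.1 z 0.074 0.0839 med [0.6122 0.2066 0.0788]
lug 5 c [575.3 206. ] size [ 4.4 15.3] ang 3.5 z 0.0512 0.0572 med [0.5751 0.2117 0.0559]
blue 127 c [ 577.4 -164. ] size [85.4 12. ] ang 46.0 z 0.0303 0.1111 med [ 0.5915 -0.1471  0.094 ]
grip 180 c [ 577.6 -169.6] size [28.8 22.1] ang 46.9 z 0.1176 0.159 med [ 0.5757 -0.1691  0.1523]
griptop 149 c [ 577.6 -169.5] size [28.9 21. ] ang 45.4 z 0.1483 0.159 med [ 0.5775 -0.1696  0.1528]
scene
red 586 c [617.6 205.2] size [65.3 63.1] ang 13.5 z 0.05 0.1192 med [0.6251 0.2017 0.0798]
fin 96 c [615.3 204.9] size [50.8 21.4] ang 17.8 z 0.0884 0.1192 med [0.6284 0.2084 0.1053]
captop 294 c [617.1 205.9] size [64.6 61.7] ang 13.5 z 0.0741 0.084 med [0.6174 0.2018 0.0801]
lug 41 c [656.2 193.1] size [ 22.8 169.4] ang 76.7 z 0.0476 0.0761 med [0.7229 0.1789 0.0559]
blue 344 c [ 575.5 -169. ] size [98.2 18.9] ang 45.7 z 0.0096 0.1139 med [ 0.5825 -0.1679  0.0749]
grip 261 c [ 576.5 -170.3] size [29.8 25.3] ang 45.9 z 0.1125 0.1586 med [ 0.5809 -0.1738  0.1479]
griptop 129 c [ 576.3 -170. ] size [30.2 23.5] ang 50.7 z 0.1482 0.1586 med [ 0.5771 -0.1713  0.154 ]
```

View pics/crop1.png

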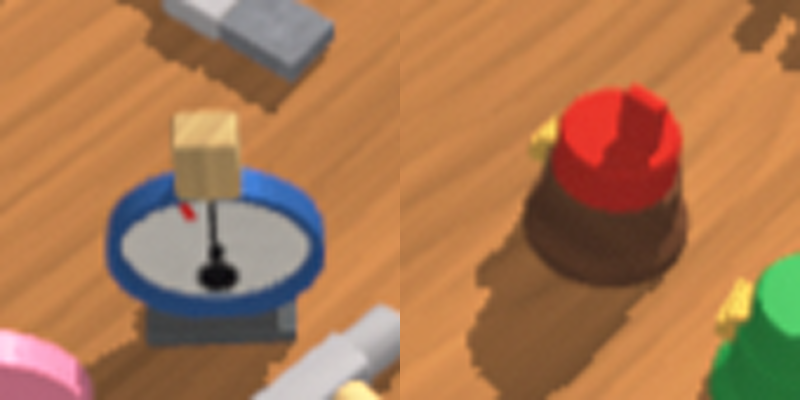

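The crop shows the right pair. The blue gauge has its dial facing the camera, needle up and the red mark to the left (about scene (265,280)). The red cap has its fin at about scene (398,198) and its yellow hinge lug on the robot side. The gauge yaw is about -45°, the fin is at (0.628, 0.210), the stand centre is about (0.616, 0.209) and the hinge x is about 0.576. Next I'll move over the fin.

Request:
servo_tool(steps=[{"tx": 2.46, "ty": 3.715, "tz": 0.3, "yaw": -0.71, "claw": 5}, {"tx": 2.46, "ty": 3.715, "tz": 0.3, "yaw": -0.71}, {"tx": 2.46, "ty": 3.715, "tz": 0.3, "yaw": -0.71}, {"tx": 2.46, "ty": 3.715, "tz": 0.3, "yaw": -0.71}, {"tx": 2.46, "ty": 3.715, "tz": 0.3, "yaw": -0.71}, {"tx": 2.46, "ty": 3.715, "yaw": -0.71}, {"tx": 2.46, "ty": 3.715, "yaw": -0.71}, {"tx": 2.46, "ty": 3.715, "yaw": -0.71}, {"tx": 2.46, "ty": 3.715, "yaw": -0.71}, {"tx": 2.46, "ty": 3.715, "yaw": -0.71}, {"tx": 2.46, "ty": 3.715, "yaw": -0.71}, {"tx": 2.46, "ty": 3.715, "yaw": -0.71}, {"tx": 2.46, "ty": 3.715, "yaw": -0.71}, {"tx": 2.46, "ty": 3.715, "yaw": -0.71}, {"tx": 2.46, "ty": 3.715, "yaw": -0.71}, {"tx": 2.46, "ty": 3.715, "yaw": -0.71}, {"tx": 2.46, "ty": 3.715, "yaw": -0.71}, {"tx": 2.46, "ty": 3.715, "yaw": -0.71}, {"tx": 2.46, "ty": 3.715, "yaw": -0.71}, {"tx": 2.46, "ty": 3.715, "yaw": -0.71}])

```text
invalid input at $.steps[1]: expected keys tx, ty, tz, yaw, claw
```

```bash
python3 - <<'E'
from h import *
z=np.load("scene0.npz"); im=z["im"]; hsv=cv2.cvtColor(im,cv2.COLOR_RGB2HSV).astype(int)
b=(slice(265,300),slice(245,297)); off=np.array([245,265])
# dial plane: centre & yaw
c=np.array([.577,-.1698,.06]); 
f,cx,cy,T=cam("scene")
for yaw in(-42,-45,-48):
    y=np.radians(yaw); n=np.array([np.cos(y),np.sin(y),0]); Y=np.array([-np.sin(y),np.cos(y),0])
    def onp(u,v):
        r=T[:3,:3]@np.array([(u-cx)/f,(v-cy)/f,1]); o=T[:3,3]; p=o+r*(((c+n*.010)-o)@n)/(r@n); p=p-c; return np.array([p@Y,p[2]])*1000
    h=hsv[b]; red=((h[...,0]<8)|(h[...,0]>170))&(h[...,1]>110); dark=(h[...,2]<60)
    rp=np.argwhere(red)[:,::-1]+off; dp=np.argwhere(dark)[:,::-1]+off
    R=np.array([onp(*q) for q in rp]); D=np.array([onp(*q) for q in dp])
    m=R.mean(0); print(yaw,len(R),'mark',m.round(1),'dark',len(D),D.mean(0).round(1),D.min(0).round(1),D.max(0).round(1))
    print('  mark ang vs (0,0)',np.arctan2(-m[0],m[1]).round(3), rp.mean(0), dp.mean(0))
    N=D[D[:,1]>5]; print('  needle upper', N.mean(0).round(1) if len(N) else 0)
    wh=(h[...,1]<60)&(h[...,2]>120); wp=np.argwhere(wh)[:,::-1]+off; Wp=np.array([onp(*q) for q in wp]); print('  white rng',Wp.min(0).round(1),Wp.max(0).round(1))
E
```

```text
-42 8 mark [-11.6  48.3] dark 39 [ 0.1 -3.5] [ -6.7 -17.2] [ 7.3 18.1]
  mark ang vs (0,0) 0.235 [264.125 279.25 ] [270.79487179 292.53846154]
  needle upper [ 0.1 11.4]
  white rng [-51.3 -22.6] [50.8 79.2]
-45 8 mark [-11.1  47.5] dark 39 [ 0.6 -3.5] [ -6.2 -17.2] [ 7.9 18.1]
  mark ang vs (0,0) 0.23 [264.125 279.25 ] [270.79487179 292.53846154]
  needle upper [ 0.6 11.4]
  white rng [-51.2 -21.5] [51.3 80.3]
-48 8 mark [-10.7  46.7] dark 39 [ 1.1 -3.4] [ -5.7 -17.3] [ 8.5 18.1]
  mark ang vs (0,0) 0.225 [264.125 279.25 ] [270.79487179 292.53846154]
  needle upper [ 1.1 11.5]
  white rng [-51.3 -22. ] [52.  81.6]
```

The mark sits at about 0.24 rad. Every row needs all five keys, so I'm resending the move.

Request:
servo_tool(steps=[{"tx": 2.46, "ty": 3.715, "tz": 0.3, "yaw": -0.71, "claw": 5}, {"tx": 2.46, "ty": 3.715, "tz": 0.3, "yaw": -0.71, "claw": 5}, {"tx": 2.46, "ty": 3.715, "tz": 0.3, "yaw": -0.71, "claw": 5}, {"tx": 2.46, "ty": 3.715, "tz": 0.3, "yaw": -0.71, "claw": 5}, {"tx": 2.46, "ty": 3.715, "tz": 0.3, "yaw": -0.71, "claw": 5}, {"tx": 2.46, "ty": 3.715, "tz": 0, "yaw": -0.71, "claw": 5}, {"tx": 2.46, "ty": 3.715, "tz": 0, "yaw": -0.71, "claw": 5}, {"tx": 2.46, "ty": 3.715, "tz": 0, "yaw": -0.71, "claw": 5}, {"tx": 2.46, "ty": 3.715, "tz": 0, "yaw": -0.71, "claw": 5}, {"tx": 2.46, "ty": 3.715, "tz": 0, "yaw": -0.71, "claw": 5}, {"tx": 2.46, "ty": 3.715, "tz": 0, "yaw": -0.71, "claw": 5}, {"tx": 2.46, "ty": 3.715, "tz": 0, "yaw": -0.71, "claw": 5}, {"tx": 2.46, "ty": 3.715, "tz": 0, "yaw": -0.71, "claw": 5}, {"tx": 2.46, "ty": 3.715, "tz": 0, "yaw": -0.71, "claw": 5}, {"tx": 2.46, "ty": 3.715, "tz": 0, "yaw": -0.71, "claw": 5}, {"tx": 2.46, "ty": 3.715, "tz": 0, "yaw": -0.71, "claw": 5}, {"tx": 2.46, "ty": 3.715, "tz": 0, "yaw": -0.71, "claw": 5}, {"tx": 2.46, "ty": 3.715, "tz": 0, "yaw": -0.71, "claw": 5}, {"tx": 2.46, "ty": 3.715, "tz": 0, "yaw": -0.71, "claw": 5}, {"tx": 2.46, "ty": 3.715, "tz": 0, "yaw": -0.71, "claw": 5}], newtons=20)

```text
time_s: 2.1
position: [0.6275, 0.2115, 0.2347]
tool_rot: [[1.0, -0.0, -0.001], [-0.0, -1.0, -0.0], [-0.001, 0.0, -1.0]]
ft_force: [0.2, -0.8, 1.5]
grip_width: 0.0503
gripper_force: 0.0
```

Request:
servo_tool(steps=[{"tx": 0, "ty": -0.1, "tz": -3, "yaw": 0, "claw": 5}, {"tx": 0, "ty": 0, "tz": -3, "yaw": 0, "claw": 5}, {"tx": 0, "ty": 0, "tz": -3, "yaw": 0, "claw": 5}, {"tx": 0, "ty": 0, "tz": -2, "yaw": 0, "claw": 5}, {"tx": 0, "ty": 0, "tz": -1, "yaw": 0, "claw": 4}, {"tx": 0, "ty": 0, "tz": -0.8, "yaw": 0, "claw": 3}, {"tx": 0, "ty": 0, "tz": 0, "yaw": 0, "claw": 0.5}, {"tx": 0, "ty": 0, "tz": 0, "yaw": 0, "claw": 0.5}, {"tx": 0, "ty": 0, "tz": 0, "yaw": 0, "claw": 0.5}, {"tx": 0, "ty": 0, "tz": 0, "yaw": 0, "claw": 0.5}, {"tx": 0, "ty": 0, "tz": 0, "yaw": 0, "claw": 0.5}])

```text
time_s: 3.2
position: [0.627, 0.2088, 0.1076]
tool_rot: [[1.0, -0.0, 0.001], [-0.0, -1.0, 0.0], [0.001, -0.0, -1.0]]
ft_force: [0.3, -0.1, -1.4]
grip_width: 0.0049
gripper_force: 0.0
```

The fingers closed on nothing, so I'll look.

```bash
python3 - <<'E'
from h import *
a,da=shot("scene"); b,db=shot("top"); np.savez("t1.npz",a=a,da=da,b=b,db=db)
A=cv2.resize(a[130:260,330:460],(400,400),interpolation=2);B=cv2.resize(b[170:300,145:275],(400,400),interpolation=2)
cv2.imwrite("pics/t1.png",np.hstack([A,B])[:,:,::-1])
print(proj("scene",[.627,.209,.0886]),proj("top",[.627,.209,.0886]))
print(env.observe()["grip_width"])
E
```

```text
(np.float64(394.71824543895076), np.float64(203.01732520947564)) (np.float64(207.88974970931173), np.float64(222.97882568004903))
0.004601725142616369
```

View pics/t1.png

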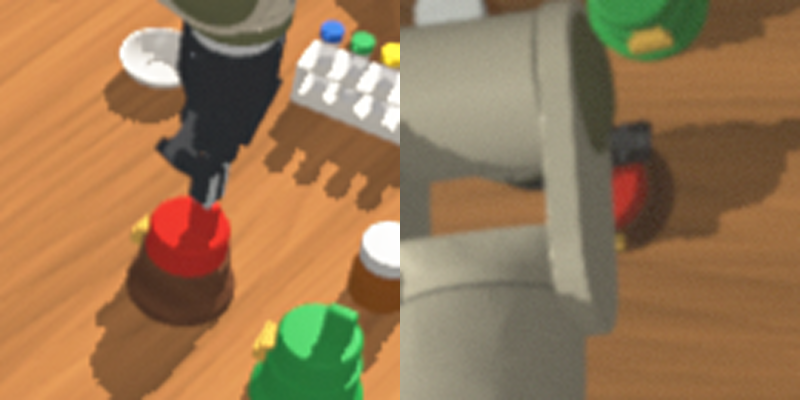

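```bash
python3 - <<'E'
from h import *
z=np.load("t1.npz"); im,d=z["a"],z["da"]; W=pts("scene",d); hsv=cv2.cvtColor(im,cv2.COLOR_RGB2HSV).astype(int)
print(env.tcp_to_tips, env.observe()["position"],env.observe()["q"].round(1))
for v in range(176,206,2):
    print(v,[ (u,tuple((W[v,u]*1000).round().astype(int)),'R' if hsv[v,u,1]>150 and (hsv[v,u,0]<8 or hsv[v,u,0]>172) else '-') for u in range(384,412,4)])
E
```

```text
0.019 [0.62694653 0.20883218 0.10734976] [ 8.2 38.  64.7  0.  77.3 98.2]
176 [(384, (np.int64(621), np.int64(154), np.int64(214)), '-'), (388, (np.int64(630), np.int64(157), np.int64(218)), '-'), (392, (np.int64(630), np.int64(172), np.int64(208)), '-'), (396, (np.int64(634), np.int64(183), np.int64(203)), '-'), (400, (np.int64(640), np.int64(191), np.int64(202)), '-'), (404, (np.int64(644), np.int64(201), np.int64(198)), '-'), (408, (np.int64(637), np.int64(232), np.int64(172)), '-')]
178 [(384, (np.int64(626), np.int64(148), np.int64(215)), '-'), (388, (np.int64(632), np.int64(154), np.int64(215)), '-'), (392, (np.int64(636), np.int64(165), np.int64(211)), '-'), (396, (np.int64(629), np.int64(193), np.int64(187)), '-'), (400, (np.int64(642), np.int64(189), np.int64(198)), '-'), (404, (np.int64(636), np.int64(217), np.int64(175)), '-'), (408, (np.int64(548), np.int64(385), np.int64(1)), '-')]
180 [(384, (np.int64(626), np.int64(149), np.int64(208)), '-'), (388, (np.int64(635), np.int64(152), np.int64(213)), '-'), (392, (np.int64(637), np.int64(164), np.int64(206)), '-'), (396, (np.i
[... 4462 characters left out ...]
, (392, (np.int64(619), np.int64(209), np.int64(87)), 'R'), (396, (np.int64(628), np.int64(212), np.int64(91)), 'R'), (400, (np.int64(638), np.int64(215), np.int64(96)), 'R'), (404, (np.int64(637), np.int64(235), np.int64(80)), 'R'), (408, (np.int64(607), np.int64(308), np.int64(4)), '-')]
204 [(384, (np.int64(605), np.int64(195), np.int64(80)), 'R'), (388, (np.int64(613), np.int64(202), np.int64(80)), 'R'), (392, (np.int64(621), np.int64(206), np.int64(83)), 'R'), (396, (np.int64(632), np.int64(208), np.int64(90)), 'R'), (400, (np.int64(638), np.int64(217), np.int64(87)), 'R'), (404, (np.int64(639), np.int64(233), np.int64(76)), 'R'), (408, (np.int64(610), np.int64(304), np.int64(1)), '-')]
```

Request:
servo_tool(steps=[{"tx": 0, "ty": 0, "tz": 2, "yaw": 0, "claw": 0.5}, {"tx": 0, "ty": 0, "tz": 2, "yaw": 0, "claw": 0.5}, {"tx": 0, "ty": 0, "tz": 2, "yaw": 0, "claw": 0.5}, {"tx": 0, "ty": 0, "tz": 0, "yaw": 0, "claw": 0.5}])

```text
time_s: 3.7
position: [0.628, 0.209, 0.1701]
tool_rot: [[1.0, 0.0, 0.006], [0.0, -1.0, 0.001], [0.006, -0.001, -1.0]]
ft_force: [0.2, -0.3, 0.2]
grip_width: 0.0052
gripper_force: 0.0
```

```bash
python3 - <<'E'
from h import *
a,da=shot("scene"); np.savez("t2.npz",a=a,da=da)
A=cv2.resize(a[120:250,330:460],(600,600),interpolation=2)
cv2.imwrite("pics/t2.png",A[:,:,::-1])
p=env.observe()["position"]; print(p,env.observe()["ft_force"]); 
for dz in (0,.019): print(proj("scene",p-[0,0,dz]))
W=pts("scene",da); hsv=cv2.cvtColor(a,cv2.COLOR_RGB2HSV).astype(int)
red=((hsv[...,0]<8)|(hsv[...,0]>172))&(hsv[...,1]>150); red[:180]=0; red[245:]=0; red[:,:365]=0; red[:,420:]=0
R=W[red]; F=R[R[:,2]>.09]; print(len(F),np.percentile(F,[5,50,95],axis=0).round(3).tolist())
k=(hsv[...,1]<90)&(abs(W[...,0]-p[0])<.04)&(abs(W[...,1]-p[1])<.04)&(W[...,2]>.1)&(W[...,2]<.19)
vs,us=np.nonzero(k)
for v in range(vs.min(),vs.max()+1,2):
    r=W[v,us[vs==v]]; 
    if len(r): print(v,us[vs==v].min(),us[vs==v].max(),np.median(r,0).round(3),r[:,2].min().round(3))
E
```

```text
[0.62727694 0.20890622 0.16805621] [ 0.22545947 -0.55031696 -0.54334671]
(np.float64(398.6667406730358), np.float64(180.00902551217183))
(np.float64(397.7057253856251), np.float64(185.7192002850265))
94 [[0.617, 0.203, 0.093], [0.629, 0.208, 0.108], [0.639, 0.216, 0.117]]
174 406 406 [0.636 0.222 0.185] 0.185
176 397 402 [0.633 0.202 0.189] 0.188
178 400 401 [0.636 0.202 0.185] 0.183
```

View pics/t2.png

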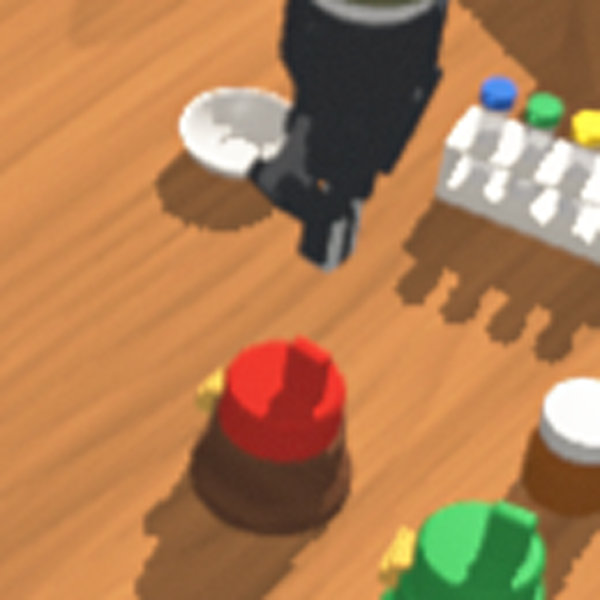

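The closed fingertips show at scene (400,177), about 27 mm higher than the reported TCP implies, while x and y agree. The fingers had therefore closed just above the fin top. Working rule: true tip height ≈ reported z + 8 mm. I'll go lower and close again.

Request:
servo_tool(steps=[{"tx": 0, "ty": 0, "tz": 0, "yaw": 0, "claw": 4}, {"tx": 0, "ty": 0, "tz": 0, "yaw": 0, "claw": 4}, {"tx": 0, "ty": 0, "tz": -3, "yaw": 0, "claw": 4}, {"tx": 0, "ty": 0, "tz": -2.5, "yaw": 0, "claw": 4}, {"tx": 0, "ty": 0, "tz": -2, "yaw": 0, "claw": 4}, {"tx": 0, "ty": 0, "tz": -1, "yaw": 0, "claw": 4}, {"tx": 0, "ty": 0, "tz": 0, "yaw": 0, "claw": 0.5}, {"tx": 0, "ty": 0, "tz": 0, "yaw": 0, "claw": 0.5}, {"tx": 0, "ty": 0, "tz": 0, "yaw": 0, "claw": 0.5}, {"tx": 0, "ty": 0, "tz": 0, "yaw": 0, "claw": 0.5}])

```text
time_s: 4.75
position: [0.6264, 0.211, 0.0829]
tool_rot: [[1.0, 0.002, 0.0], [0.002, -1.0, 0.003], [0.0, -0.003, -1.0]]
ft_force: [-2.2, 8.5, -3.2]
grip_width: 0.0119
gripper_force: 23.7
```

The fin is gripped at 11.9 mm. Next I'll swing the cap along its arc.

Request:
servo_tool(steps=[{"tx": 0, "ty": 0.2, "tz": 0, "yaw": 0, "claw": 0.5}, {"tx": -0.5, "ty": 0, "tz": 0.44, "yaw": 0, "claw": 0.5}, {"tx": -0.49, "ty": 0, "tz": 0.4, "yaw": 0, "claw": 0.5}, {"tx": -1.09, "ty": 0, "tz": 0.63, "yaw": 0, "claw": 0.5}, {"tx": -1.18, "ty": 0, "tz": 0.42, "yaw": 0, "claw": 0.5}, {"tx": -1.23, "ty": 0, "tz": 0.22, "yaw": 0, "claw": 0.5}, {"tx": -1.26, "ty": 0, "tz": 0, "yaw": 0, "claw": 0.5}, {"tx": -1.23, "ty": 0, "tz": -0.22, "yaw": 0, "claw": 0.5}, {"tx": -1.18, "ty": 0, "tz": -0.42, "yaw": 0, "claw": 0.5}, {"tx": -1.09, "ty": 0, "tz": -0.63, "yaw": 0, "claw": 0.5}, {"tx": -0.96, "ty": 0, "tz": -0.81, "yaw": 0, "claw": 0.5}, {"tx": -0.66, "ty": 0, "tz": -0.76, "yaw": 0, "claw": 0.5}, {"tx": 0, "ty": 0, "tz": 0, "yaw": 0, "claw": 0.5}, {"tx": 0, "ty": 0, "tz": 0, "yaw": 0, "claw": 0.5}])

```text
time_s: 6.15
position: [0.5168, 0.2081, 0.0764]
tool_rot: [[1.0, -0.001, -0.001], [-0.001, -1.0, -0.005], [-0.001, 0.005, -1.0]]
ft_force: [-6.1, -13.4, 6.1]
grip_width: 0.0117
gripper_force: 23.2
```

Request:
servo_tool(steps=[{"tx": 0, "ty": -0.3, "tz": 0, "yaw": 0, "claw": 4}, {"tx": 0, "ty": 0, "tz": 0, "yaw": 0, "claw": 4}, {"tx": 0, "ty": 0, "tz": 0, "yaw": 0, "claw": 4}, {"tx": 0, "ty": 0, "tz": 1, "yaw": 0, "claw": 4}, {"tx": 0, "ty": 0, "tz": 3, "yaw": 0, "claw": 4}, {"tx": 0, "ty": -2, "tz": 4, "yaw": 0, "claw": 4}, {"tx": 0.6, "ty": -4, "tz": 4, "yaw": 4, "claw": 4}, {"tx": 0.6, "ty": -4, "tz": 0, "yaw": 8, "claw": 4}, {"tx": 0.6, "ty": -4, "tz": 0, "yaw": 8, "claw": 4}, {"tx": 0.6, "ty": -4, "tz": 0, "yaw": 8, "claw": 5}, {"tx": 0.6, "ty": -4, "tz": 0, "yaw": 8, "claw": 5}, {"tx": 0.6, "ty": -4, "tz": 0, "yaw": 8, "claw": 5}])

```text
time_s: 7.35
position: [0.5536, -0.0488, 0.191]
tool_rot: [[0.715, 0.699, 0.001], [0.699, -0.715, -0.0], [0.001, 0.001, -1.0]]
ft_force: [1.1, 0.5, -0.1]
grip_width: 0.0499
gripper_force: 0.0
```

```bash
cat > seg.py <<'E'
from h import *
def fit(P,lab):
    if len(P)<3: print(lab,len(P)); return
    c,s,a=cv2.minAreaRect((P[:,:2]*1000).astype(np.float32)); print(lab,len(P),'c',np.round(c,1),'size',np.round(s,1),'ang',round(a,1),'z',np.percentile(P[:,2],[2,50,98]).round(3),'mean',P.mean(0).round(4))
E
python3 - <<'E'
from seg import *
for n in("top","scene"):
    im,d=shot(n); np.savez(n+"3.npz",im=im,d=d); W=pts(n,d); hsv=cv2.cvtColor(im,cv2.COLOR_RGB2HSV).astype(int)
    near=np.hypot(W[...,0]-.6,W[...,1]-.209)<.13
    red=((hsv[...,0]<8)|(hsv[...,0]>172))&(hsv[...,1]>150)&near; fit(W[red],n+' red')
    st=near&(hsv[...,1]<60)&(W[...,2]>.045)&(W[...,2]<.085)&(np.hypot(W[...,0]-.616,W[...,1]-.209)<.04); fit(W[st],n+' steel')
print(env.observe()["position"])
E
```

```text
top red 756 c [531.2 209.1] size [68.9 73.4] ang 81.8 z [0.032 0.048 0.082] mean [0.5331 0.2105 0.0521]
top steel 361 c [616.4 214.2] size [51.2 45.1] ang 83.5 z [0.052 0.069 0.074] mean [0.6159 0.2125 0.0682]
scene red 532 c [529.7 229.7] size [ 64.7 116.6] ang 17.2 z [0.036 0.055 0.082] mean [0.5305 0.2127 0.056 ]
scene steel 209 c [617.8 213.1] size [50.9 49.7] ang 48.6 z [0.053 0.071 0.077] mean [0.6167 0.2097 0.07  ]
[ 0.55415744 -0.05142116  0.19056901]
```

The cap is fully open: its red is now around (0.533, 0.210), and the bare stud is at (0.6165, 0.212). The tool yaw already fits pinching the grip along gauge x. That lets the gauge pivot about its x between the pads, since this interface cannot tilt the tool.

Request:
servo_tool(steps=[{"tx": 0.5, "ty": -3, "tz": 0, "yaw": 0.5, "claw": 5}, {"tx": 0.6, "ty": -3, "tz": 0, "yaw": 0.5, "claw": 5}, {"tx": 0.6, "ty": -3, "tz": 0, "yaw": 0, "claw": 5}, {"tx": 0.6, "ty": -2.7, "tz": 0, "yaw": 0, "claw": 5}, {"tx": 0, "ty": 0, "tz": 0, "yaw": 0, "claw": 5}, {"tx": 0, "ty": 0, "tz": -3, "yaw": 0, "claw": 5}, {"tx": 0, "ty": 0, "tz": -3, "yaw": 0, "claw": 5}, {"tx": 0, "ty": 0, "tz": -2, "yaw": 0, "claw": 5}, {"tx": 0, "ty": 0, "tz": 0, "yaw": 0, "claw": 5}])

```text
time_s: 8.35
position: [0.5753, -0.1625, 0.108]
tool_rot: [[0.707, 0.707, -0.004], [0.707, -0.707, 0.003], [-0.001, -0.005, -1.0]]
ft_force: [0.4, 0.5, -0.7]
grip_width: 0.0497
gripper_force: 0.0
```

```bash
python3 - <<'E'
from h import *
a,da=shot("scene"); b,db=shot("top")
A=cv2.resize(a[210:340,205:335],(400,400),interpolation=2);B=cv2.resize(b[190:320,315:445],(400,400),interpolation=2)
cv2.imwrite("pics/g1.png",np.hstack([A,B])[:,:,::-1]); s=env.observe(); print(s["position"],s["ft_force"])
E
```

```text
[ 0.57686495 -0.16366953  0.11107471] [0.70977489 0.09237291 0.97489378]
```

View pics/g1.png

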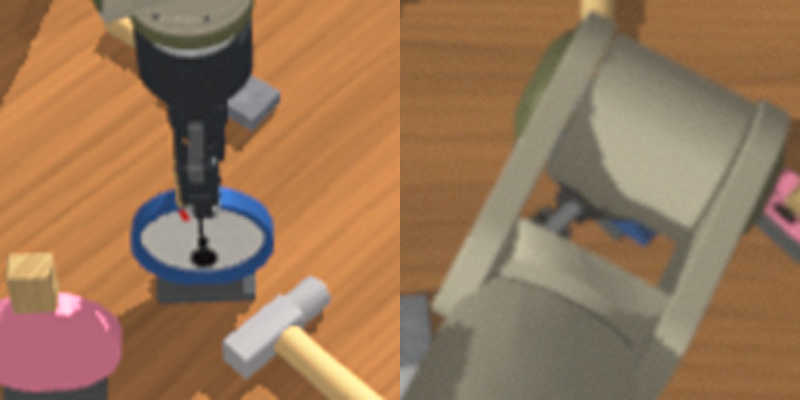

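The fingers straddle the wooden grip (crop (195,165), about scene (268,264)), with needle and mark visible below. I'll shift -6 mm in y, close and lift.

Request:
servo_tool(steps=[{"tx": 0, "ty": -0.6, "tz": 0, "yaw": 0, "claw": 4}, {"tx": 0, "ty": 0, "tz": 0, "yaw": 0, "claw": 1.5}, {"tx": 0, "ty": 0, "tz": 0, "yaw": 0, "claw": 1.5}, {"tx": 0, "ty": 0, "tz": 0, "yaw": 0, "claw": 1.5}, {"tx": 0, "ty": 0, "tz": 0, "yaw": 0, "claw": 1.5}, {"tx": 0, "ty": 0, "tz": 0, "yaw": 0, "claw": 1.5}, {"tx": 0, "ty": 0, "tz": 0.5, "yaw": 0, "claw": 1.5}, {"tx": 0, "ty": 0, "tz": 0.5, "yaw": 0, "claw": 1.5}], newtons=20)

```text
time_s: 9.25
position: [0.5762, -0.1702, 0.1199]
tool_rot: [[0.707, 0.707, -0.001], [0.707, -0.707, 0.0], [-0.0, -0.001, -1.0]]
ft_force: [-0.4, -0.9, -2.9]
grip_width: 0.0219
gripper_force: 20.1
```

Request:
servo_tool(steps=[{"tx": 0, "ty": 0, "tz": 1, "yaw": 0, "claw": 1.5}, {"tx": 0, "ty": 0, "tz": 2, "yaw": 0, "claw": 1.5}, {"tx": 0, "ty": 0, "tz": 2, "yaw": 0, "claw": 1.5}, {"tx": 0.1, "ty": 1, "tz": 2, "yaw": 0, "claw": 1.5}, {"tx": 0.2, "ty": 2, "tz": 1.5, "yaw": -1, "claw": 1.5}, {"tx": 0.3, "ty": 2.8, "tz": 0.5, "yaw": -1, "claw": 1.5}, {"tx": 0.3, "ty": 3, "tz": 0, "yaw": -1, "claw": 1.5}, {"tx": 0.3, "ty": 3, "tz": 0, "yaw": -1, "claw": 1.5}, {"tx": 0.3, "ty": 3, "tz": 0, "yaw": -1, "claw": 1.5}, {"tx": 0.3, "ty": 3, "tz": 0, "yaw": -1, "claw": 1.5}, {"tx": 0.3, "ty": 3, "tz": 0, "yaw": -1, "claw": 1.5}, {"tx": 0.3, "ty": 3, "tz": 0, "yaw": -1, "claw": 1.5}, {"tx": 0.3, "ty": 3, "tz": 0, "yaw": -1, "claw": 1.5}, {"tx": 0.3, "ty": 3, "tz": 0, "yaw": -1, "claw": 1.5}, {"tx": 0.3, "ty": 3, "tz": 0, "yaw": -1, "claw": 1.5}, {"tx": 0.3, "ty": 2.5, "tz": 0, "yaw": -1, "claw": 1.5}, {"tx": 0.3, "ty": 1.9, "tz": 0, "yaw": -1, "claw": 1.5}, {"tx": 0.1, "ty": 1, "tz": 0, "yaw": 0, "claw": 1.5}, {"tx": 0, "ty": 0, "tz": 0, "yaw": 0, "claw": 1.5}, {"tx": 0, "ty": 0, "tz": 0, "yaw": 0, "claw": 1.5}])

```text
time_s: 11.25
position: [0.6164, 0.211, 0.2101]
tool_rot: [[0.848, 0.53, -0.0], [0.53, -0.848, -0.0], [-0.0, 0.0, -1.0]]
ft_force: [-0.1, -0.3, -3.7]
grip_width: 0.0218
gripper_force: 20.0
```

```bash
cat > tilt.py <<'E'
from seg import *
import sys
def gauge(tag,view=False):
    s=env.observe(); p=s["position"]; im,d=shot("scene"); np.savez(tag+".npz",im=im,d=d)
    R=s["tool_rot"]; n=R[:,1].copy(); n[2]=0; n/=np.linalg.norm(n); Y=np.cross([0,0,1],n)
    W=pts("scene",d); hsv=cv2.cvtColor(im,cv2.COLOR_RGB2HSV).astype(int); rel=W-[p[0],p[1],0]
    f,cx,cy,T=cam("scene"); o=T[:3,3]
    near=(np.abs(rel[...,:2]).max(-1)<.12)
    B=near&(hsv[...,0]>100)&(hsv[...,0]<125)&(hsv[...,1]>130)&(hsv[...,2]>40)
    b=W[B]; a=(b-[p[0],p[1],0]); print('blue',len(b),'Y',(a@Y).min().round(4),(a@Y).max().round(4),'z',b[:,2].min().round(4),b[:,2].max().round(4),'n',(a@n).min().round(4),(a@n).max().round(4))
    # cast rays on dial plane (10mm in front of grip axis); ellipse of the white dial
    def onp(u,v,off=.010):
        r=T[:3,:3]@np.stack([(u-cx)/f,(v-cy)/f,np.ones_like(u,float)]); c=np.array([p[0],p[1],0])+n*off
        t=((c-o)@n)/(r.T@n); q=o+r.T*t[:,None]-c; return np.stack([q@Y,q[:,2]],-1)
    vs,us=np.nonzero(B); q=onp(us,vs); (c,r)=cv2.minEnclosingCircle((q*1000).astype(np.float32)); print('case circle mm',np.round(c,1),round(r,1))
    dk=near&(hsv[...,2]<70)&(hsv[...,1]<120); vs,us=np.nonzero(dk); D=onp(us,vs)*1000; D=D[np.hypot(*(D-c).T)<38]; 
    lo=D[D[:,1]<c[1]+25]; print('needle dark',len(lo),'mean',lo.mean(0).round(1)) if len(lo) else 0
    rd=((hsv[...,0]<8)|(hsv[...,0]>170))&(hsv[...,1]>100)&near; vs,us=np.nonzero(rd); Rr=onp(us,vs)*1000; k=np.hypot(*(Rr-c).T)<52; Rr=Rr[k]
    if len(Rr): m=Rr.mean(0)-c; print('mark',len(Rr),m.round(1),'world ang',np.arctan2(-m[0],m[1]).round(3))
    # foot: grey below case
    g=near&(hsv[...,1]<90)&(hsv[...,2]<130)&(W[...,2]<c[1]/1000-.04)&(np.abs(rel@n)<.03); vs,us=np.nonzero(g); G=W[g]-[p[0],p[1],0]
    if len(G)>3: print('foot',len(G),'Y',np.percentile(G@Y,[2,98]).round(3),'z',np.percentile(G[:,2],[2,50,98]).round(3)); print('  slope',np.polyfit(G@Y,G[:,2],1).round(3))
    print('tcp',p.round(4),'ft',s["ft_force"].round(1),'yaw n',np.degrees(np.arctan2(n[1],n[0])).round(1),'t',s["time_s"])
    if view:
        u,v=map(int,proj("scene",[p[0],p[1],p[2]-.05])); cv2.imwrite(f"pics/{tag}.png",cv2.resize(im[max(v-60,0):v+70,max(u-65,0):u+65],(520,520),interpolation=2)[:,:,::-1])
E
python3 -c "from tilt import *; gauge('g2',True)"
```

```text
blue 294 Y -0.0494 0.05 z 0.1096 0.2131 n -0.0091 0.0094
case circle mm [ -1. 172.] 56.3
needle dark 37 mean [ -0.4 151.2]
mark 11 [-10.8  29.6] world ang 0.35
foot 188 Y [-0.035  0.034] z [0.101 0.11  0.124]
  slope [0.019 0.11 ]
tcp [0.6164 0.211  0.2101] ft [-0.1 -0.3 -3.7] yaw n -58.0 t 11.25
```

View pics/g2.png

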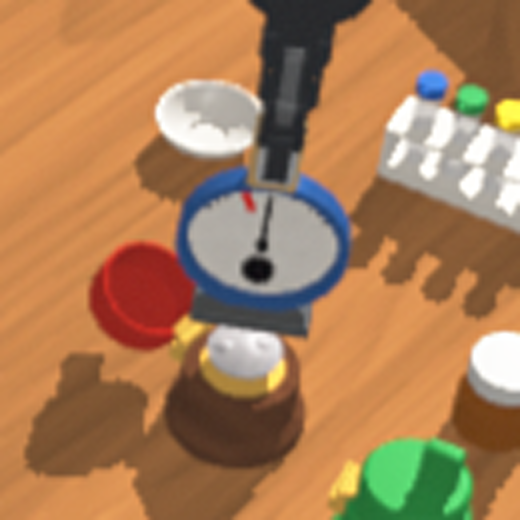

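The gauge hangs level over the bare stud: stud at crop (245,350), needle up, red mark at crop (248,201), and the cap lying open at the left. Next I'll lower it and press the stud about 3 mm.

Request:
servo_tool(steps=[{"tx": 0, "ty": 0, "tz": -0.8, "yaw": 0, "claw": 1.5}, {"tx": 0, "ty": 0, "tz": -1, "yaw": 0, "claw": 1.5}, {"tx": 0, "ty": 0, "tz": -0.6, "yaw": 0, "claw": 1.5}, {"tx": 0, "ty": 0, "tz": -0.3, "yaw": 0, "claw": 1.5}, {"tx": 0, "ty": 0, "tz": -0.2, "yaw": 0, "claw": 1.5}, {"tx": 0, "ty": 0, "tz": -0.2, "yaw": 0, "claw": 1.5}, {"tx": 0, "ty": 0, "tz": -0.2, "yaw": 0, "claw": 1.5}, {"tx": 0, "ty": 0, "tz": 0, "yaw": 0, "claw": 1.5}, {"tx": 0, "ty": 0, "tz": 0, "yaw": 0, "claw": 1.5}, {"tx": 0, "ty": 0, "tz": 0, "yaw": 0, "claw": 1.5}, {"tx": 0, "ty": 0, "tz": 0, "yaw": 0, "claw": 1.5}, {"tx": 0, "ty": 0, "tz": 0, "yaw": 0, "claw": 1.5}])

```text
time_s: 12.5
position: [0.6166, 0.2117, 0.1771]
tool_rot: [[0.848, 0.53, 0.0], [0.53, -0.848, 0.0], [0.0, 0.0, -1.0]]
ft_force: [-1.5, -0.8, 2.9]
grip_width: 0.0211
gripper_force: 20.7
```

```bash
python3 -c "from tilt import *; gauge('g3')"
```

```text
blue 275 Y -0.0496 0.0481 z 0.0747 0.1804 n -0.0126 0.009
case circle mm [  0.5 139.2] 56.2
needle dark 38 mean [ -0.4 118.8]
mark 9 [-13.5  31.6] world ang 0.403
foot 198 Y [-0.037  0.033] z [0.065 0.076 0.096]
  slope [-0.037  0.077]
tcp [0.6166 0.2117 0.1771] ft [-1.5 -0.8  2.9] yaw n -58.0 t 12.5
```

Level and pressing. Now I'll rock it towards gauge +y, which is the world direction (0.848, 0.53).

Request:
servo_tool(steps=[{"tx": 0.254, "ty": 0.159, "tz": -0.01, "yaw": 0, "claw": 1.5}, {"tx": 0.254, "ty": 0.159, "tz": -0.01, "yaw": 0, "claw": 1.5}, {"tx": 0.254, "ty": 0.159, "tz": -0.02, "yaw": 0, "claw": 1.5}, {"tx": 0.254, "ty": 0.159, "tz": -0.02, "yaw": 0, "claw": 1.5}, {"tx": 0.254, "ty": 0.159, "tz": -0.02, "yaw": 0, "claw": 1.5}, {"tx": 0.254, "ty": 0.159, "tz": -0.02, "yaw": 0, "claw": 1.5}, {"tx": 0.254, "ty": 0.159, "tz": -0.03, "yaw": 0, "claw": 1.5}, {"tx": 0.254, "ty": 0.159, "tz": -0.03, "yaw": 0, "claw": 1.5}, {"tx": 0.254, "ty": 0.159, "tz": -0.04, "yaw": 0, "claw": 1.5}, {"tx": 0.254, "ty": 0.159, "tz": -0.05, "yaw": 0, "claw": 1.5}, {"tx": 0, "ty": 0, "tz": 0, "yaw": 0, "claw": 1.5}, {"tx": 0, "ty": 0, "tz": 0, "yaw": 0, "claw": 1.5}, {"tx": 0, "ty": 0, "tz": 0, "yaw": 0, "claw": 1.5}, {"tx": 0, "ty": 0, "tz": 0, "yaw": 0, "claw": 1.5}, {"tx": 0, "ty": 0, "tz": 0, "yaw": 0, "claw": 1.5}, {"tx": 0, "ty": 0, "tz": 0, "yaw": 0, "claw": 1.5}])

```text
time_s: 14.15
position: [0.642, 0.2276, 0.1746]
tool_rot: [[0.848, 0.53, 0.0], [0.53, -0.848, 0.0], [0.0, 0.0, -1.0]]
ft_force: [-0.5, 0.1, 2.5]
grip_width: 0.0215
gripper_force: 21.3
```

```bash
python3 -c "from tilt import *; gauge('g4',True)"
```

```text
blue 279 Y -0.0672 0.0307 z 0.0752 0.1815 n -0.0115 0.0091
case circle mm [-19.7 139.7] 55.8
needle dark 36 mean [-18.1 118.6]
mark 14 [-12.8  24. ] world ang 0.49
foot 201 Y [-0.064  0.018] z [0.06  0.077 0.098]
  slope [-0.164  0.073]
tcp [0.642  0.2276 0.1746] ft [-0.5  0.1  2.5] yaw n -58.0 t 14.15
```

View pics/g4.png

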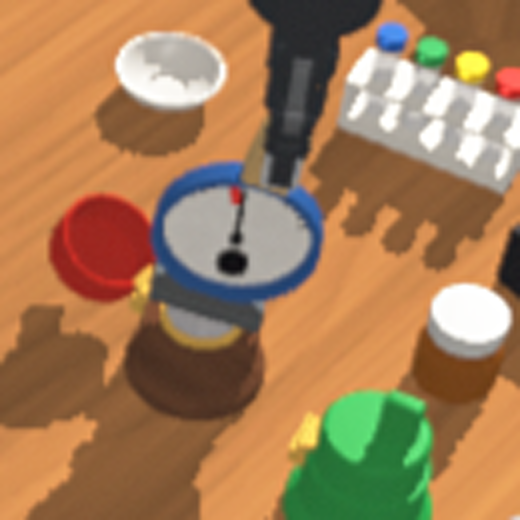

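The gauge leans and the needle (hub at crop (236,238)) is nearly on the red mark (crop (236,195)). I'll measure the remaining angle properly.

```bash
cat > fine.py <<'E'
from h import *
def fine(tag):
    z=np.load(tag+".npz"); im=z["im"]; s=env.observe(); p=s["position"]; R=s["tool_rot"]; n=R[:,1].copy(); n[2]=0; n/=np.linalg.norm(n); Y=np.cross([0,0,1],n)
    f,cx,cy,T=cam("scene"); o=T[:3,3]; hsv=cv2.cvtColor(im,cv2.COLOR_RGB2HSV).astype(int)
    def onp(u,v,off):
        r=T[:3,:3]@np.array([(u-cx)/f,(v-cy)/f,1.]); c=np.array([p[0],p[1],0])+n*off; q=o+r*(((c-o)@n)/(r@n))-c; return np.array([q@Y,q[2]])*1000
    # dial centre seed
    th=.25; c0=p+[0,0,.027-.000]-[0,0,0]  # true grip point
    cen=c0-.075*(np.cos(th)*np.array([0,0,1])+np.sin(th)*Y)+n*.01; u0,v0=proj("scene",cen); print('seed px',round(u0,1),round(v0,1))
    u0,v0=int(u0),int(v0); b=(slice(v0-28,v0+22),slice(u0-22,u0+22)); h=hsv[b]; off=np.array([u0-22,v0-28])
    red=(((h[...,0]<10)|(h[...,0]>168))&(h[...,1]>90)).astype(np.uint8); k,l,st,ce=cv2.connectedComponentsWithStats(red)
    for i in range(1,k): print('red',st[i,4],(ce[i]+off).round(1),onp(*(ce[i]+off),.010).round(1))
    dark=((h[...,2]<75)&(h[...,1]<130)).astype(np.uint8); k,l,st,ce=cv2.connectedComponentsWithStats(dark)
    for i in range(1,k): print('dark',st[i,4],(ce[i]+off).round(1),onp(*(ce[i]+off),.011).round(1),'bbox',st[i,:4]+np.r_[off,0,0])
    g=im[b].min(-1) if 0 else h[...,2]
    for v in range(0,50,1):
        row=g[v]; print(v+off[1],' '.join(f"{x:3d}" for x in row[8:38]), ''.join('R' if r else '.' for r in red[v][8:38]))
    print('cols from',off[0]+8)
E
python3 -c "from fine import *; fine('g4')"
```

```text
seed px 398.2 192.4
red 1 [392. 171.] [-41.2 195.2]
red 1 [389. 172.] [-47.8 190.7]
red 12 [398.8 179.6] [-22.3 171.3]
red 26 [376.6 191.3] [-70.9 121.4]
red 1 [378. 184.] [-69.8 146.8]
red 1 [378. 206.] [-62.6  71. ]
dark 102 [411.  169.1] [  1.5 210.6] bbox [406 164  12  14]
dark 6 [398.7 189.8] [-18.5 138.8] bbox [398 188   2   4]
dark 32 [397.7 196.3] [-18.1 116.5] bbox [395 194   7   6]
dark 125 [390.9 206.7] [-30.5  76.7] bbox [378 200  27  14]
164 130 127 128 127 127 137 197 215 216 213 209 206 206 213 217 220 217 216 217 203 165 143  91  47  42  42  49  58  60  62 ..............................
165 128 127 127 126 133 179 212 216 211 208 206 208 215 218 218 217 218 216 212 183 151 133  87  48  41  42  43  46  48  47 ..............................
166 126 127 126 132 142 200 214 211 208 206 207 214 218 217 216 218 217 214 200 163 143 127  78  44  43  45  46  43  44  44 ..............................
167 128 132 139 180 193 209 210 208 205 207 210 215 216 217 216 216 215 210 181 149 145 119  65  41  42  48  50  50  49  51 ..............................
168 139 178 193 209 211 2
[... 6418 characters left out ...]
110 195 219 224 226 225 223 222 223 ..............................
210 142 143 142 142 138 129 126 113  89  84  73  71  70  69  71  72  73  74  71  71  68 111 202 225 226 225 224 223 224 224 ..............................
211 141 143 142 144 142 143 146 141 133 129 114 110  90  74  72  70  73  73  73  71  73 131 215 227 225 223 223 224 226 225 ..............................
212 141 140 143 143 141 145 148 149 147 145 141 139 131 117 121 101  77  69  68  71  81 167 223 227 224 225 224 225 224 221 ..............................
213 157 147 143 142 142 145 149 148 146 147 145 146 144 146 162 155 113  81  71  72 102 201 226 225 225 226 227 225 221 218 ..............................
cols from 384
```

The needle passes just right of the mark's visible part: needle at col ~400.4, mark at ~398.6, row 180. About 0.07–0.1 rad of lean is still missing, so I'll lean about 10 mm further.

Request:
servo_tool(steps=[{"tx": 0.212, "ty": 0.132, "tz": -0.03, "yaw": 0, "claw": 1.5}, {"tx": 0.212, "ty": 0.132, "tz": -0.04, "yaw": 0, "claw": 1.5}, {"tx": 0.212, "ty": 0.132, "tz": -0.04, "yaw": 0, "claw": 1.5}, {"tx": 0.212, "ty": 0.132, "tz": -0.04, "yaw": 0, "claw": 1.5}, {"tx": 0, "ty": 0, "tz": 0, "yaw": 0, "claw": 1.5}, {"tx": 0, "ty": 0, "tz": 0, "yaw": 0, "claw": 1.5}, {"tx": 0, "ty": 0, "tz": 0, "yaw": 0, "claw": 1.5}, {"tx": 0, "ty": 0, "tz": 0, "yaw": 0, "claw": 1.5}, {"tx": 0, "ty": 0, "tz": 0, "yaw": 0, "claw": 1.5}, {"tx": 0, "ty": 0, "tz": 0, "yaw": 0, "claw": 1.5}, {"tx": 0, "ty": 0, "tz": 0, "yaw": 0, "claw": 1.5}, {"tx": 0, "ty": 0, "tz": 0, "yaw": 0, "claw": 1.5}, {"tx": 0, "ty": 0, "tz": 0, "yaw": 0, "claw": 1.5}, {"tx": 0, "ty": 0, "tz": 0, "yaw": 0, "claw": 1.5}])

```text
time_s: 15.6
position: [0.6504, 0.2328, 0.173]
tool_rot: [[0.848, 0.53, 0.0], [0.53, -0.848, 0.0], [0.0, 0.0, -1.0]]
ft_force: [0.7, 0.7, 1.4]
grip_width: 0.0213
gripper_force: 21.5
```

```bash
cat > sub.py <<'E'
# sub-pixel: mean of several frames; needle (dark dip) and red mark profiles per row
from h import *
def sub(k=8,tag='s'):
    s=env.observe(); ims=[env.get_image("scene")[0].astype(float) for _ in range(k)]; im=np.mean(ims,0); np.save(tag+".npy",im)
    p=s["position"]; R=s["tool_rot"]; n=R[:,1].copy(); n[2]=0; n/=np.linalg.norm(n); Y=np.cross([0,0,1],n)
    cen=p+[0,0,.027]-.075*(.97*np.array([0,0,1])+.25*Y)+n*.01; u0,v0=map(int,proj("scene",cen))
    r,g,b=im[...,0],im[...,1],im[...,2]
    print('tcp',p.round(4),'ft',s["ft_force"].round(1),'center',u0,v0,'from col',u0-10)
    for v in range(v0-20,v0+2):
        print(v,'R-G',' '.join(f"{x:4.0f}" for x in (r-g)[v,u0-10:u0+12]),' | G',' '.join(f"{x:3.0f}" for x in g[v,u0-10:u0+12]))
    print('vertical du per row', [np.round(np.subtract(proj("scene",cen+[0,0,.04]),proj("scene",cen)),2)])
E
python3 -c "from tilt import *; gauge('g5'); from sub import *; sub()"
```

```text
blue 274 Y -0.0727 0.0275 z 0.0765 0.3172 n -0.0086 0.0241
case circle mm [ -7.8 197.1] 114.6
needle dark 89 mean [  1.9 206.8]
mark 8 [-19.2 -25.3] world ang 2.492
foot 299 Y [-0.074  0.022] z [0.064 0.085 0.152]
  slope [0.043 0.094]
tcp [0.6504 0.2328 0.173 ] ft [0.7 0.7 1.4] yaw n -58.0 t 15.6
tcp [0.6504 0.2328 0.173 ] ft [0.2 0.1 2.3] center 402 193 from col 392
173 R-G   -9  -27  -38  -42  -43  -46  -47  -47  -48  -49  -54  -46   12   26   27   28   28   21    4   -0   -0   -0  | G 105 100  99 100 101 102 104 106 108 109 114 119 117 119 123 122 124 122 135 111  63  41
174 R-G  -42  -46  -48  -48  -46  -47  -47  -47  -50  -50  -53  -33   18   28   28   28   28   17    4   -0   -1   -1  | G  96  96  99 101 101 102 103 105 107 110 112 104 113 122 122 123 124 128 136  97  53  42
175 R-G  -43  -44  -46  -45  -46  -46  -44  -45  -49  -49  -43  -15   24   29   28   28   27   13    2    0   -1   -1  | G  94  96  99 100 101 101  98  99 106 106  94  87 114 123 124 124 124 131 138  91  51  41
176 R-G  -39  -40  -40  -38  -37  -38  -36  -37  -40  -38  -33   -7   24   29   29   29   27   1
[... 3258 characters left out ...]
2 172 172 171 171 171
192 R-G    5    5    5    4    4    5    5    4    2    2    3    4    5    4    5    4    4    5    5    5    5    5  | G 172 172 173 173 174 173 171 127  86  88 149 170 170 171 171 172 172 171 171 172 172 171
193 R-G    5    5    4    4    3    3    4    3    2    3    4    3    5    5    5    4    4    5    5    5    5    5  | G 172 172 174 175 172 143 120  92  79 116 163 175 173 171 172 172 171 171 171 172 171 171
194 R-G    5    5    4    4    3    2    2    2    1    3    3    4    4    5    4    5    4    4    5    5    5    4  | G 173 173 175 172 133  83  52  33  40  78 116 162 174 173 172 170 170 170 170 171 171 171
vertical du per row [array([  2.13, -11.86])]
```

The needle is at col 402.1 and the mark centre at 400.85 (row 180), leaving about 0.07 rad. One more nudge of 11 mm.

Request:
servo_tool(steps=[{"tx": 0.233, "ty": 0.146, "tz": -0.04, "yaw": 0, "claw": 1.5}, {"tx": 0.233, "ty": 0.146, "tz": -0.04, "yaw": 0, "claw": 1.5}, {"tx": 0.233, "ty": 0.146, "tz": -0.04, "yaw": 0, "claw": 1.5}, {"tx": 0.233, "ty": 0.146, "tz": -0.05, "yaw": 0, "claw": 1.5}, {"tx": 0, "ty": 0, "tz": 0, "yaw": 0, "claw": 1.5}, {"tx": 0, "ty": 0, "tz": 0, "yaw": 0, "claw": 1.5}, {"tx": 0, "ty": 0, "tz": 0, "yaw": 0, "claw": 1.5}, {"tx": 0, "ty": 0, "tz": 0, "yaw": 0, "claw": 1.5}, {"tx": 0, "ty": 0, "tz": 0, "yaw": 0, "claw": 1.5}, {"tx": 0, "ty": 0, "tz": 0, "yaw": 0, "claw": 1.5}, {"tx": 0, "ty": 0, "tz": 0, "yaw": 0, "claw": 1.5}, {"tx": 0, "ty": 0, "tz": 0, "yaw": 0, "claw": 1.5}, {"tx": 0, "ty": 0, "tz": 0, "yaw": 0, "claw": 1.5}, {"tx": 0, "ty": 0, "tz": 0, "yaw": 0, "claw": 1.5}])

```text
time_s: 17.45
position: [0.6597, 0.2387, 0.1713]
tool_rot: [[0.848, 0.53, 0.0], [0.53, -0.848, 0.0], [0.0, 0.0, -1.0]]
ft_force: [2.2, 1.5, 1.3]
grip_width: 0.0218
gripper_force: 21.5
```

```bash
python3 - <<'E'
from sub import *
sub(8,'s2')
im=np.load('s2.npy').astype(np.uint8); cv2.imwrite("pics/s2.png",cv2.resize(im[150:230,360:440],(640,640),interpolation=cv2.INTER_CUBIC)[:,:,::-1])
E
```

```text
tcp [0.6597 0.2387 0.1713] ft [2.2 1.5 1.3] center 406 194 from col 396
174 R-G  -38  -42  -44  -46  -46  -49  -50  -50  -51  -53  -55  -42    6   24   27   27   27   26   14    2   -0   -1  | G  98  98 100 101 102 104 106 106 110 113 115 102 105 116 123 122 124 124 126 136  92  51
175 R-G  -46  -44  -46  -45  -46  -47  -46  -48  -50  -52  -54  -44   12   26   28   28   28   27   12    1   -0   -1  | G  97  97 100 101 102 104 104 106 110 113 116 111 113 121 123 123 124 124 132 138  85  47
176 R-G  -43  -42  -43  -43  -42  -43  -43  -44  -47  -49  -52  -32   21   28   28   28   29   26    8    1   -0   -1  | G  96  96  96  94  92  92  93  94 102 105 109 102 116 124 124 125 123 122 135 127  74  43
177 R-G  -37  -37  -36  -33  -31  -32  -32  -32  -33  -36  -39  -21   22   27   28   28   28   23    5    0   -0   -1  | G  81  79  78  80  78  78  78  79  82  83  84  80 112 121 125 126 122 123 136 120  69  42
178 R-G  -22  -20  -18  -13  -12  -12  -12  -11   13   12    5  -13    0    6   16   25   27   22    6   -0   -1   -1  | G  78  80  91 106 109 110 110 109  86  65  63  76  92 100 113 1
[... 2959 characters left out ...]
2 172 171 172 171 171
193 R-G    5    5    5    5    5    5    4    3    4    4    4    4    4    5    4    4    5    6    5    5    5    5  | G 173 174 173 173 173 172 135  92 106 152 171 172 171 171 172 172 172 171 172 172 171 171
194 R-G    5    4    5    3    4    3    3    1    3    5    4    4    4    5    4    4    4    5    5    5    5    5  | G 173 174 174 156 136 116  90  67  91 140 168 173 172 172 172 172 171 171 172 172 171 172
195 R-G    5    4    5    3    2    1    2    2    2    4    3    4    5    4    4    4    4    5    5    5    4    5  | G 174 175 171 115  71  44  29  24  42  82 125 165 172 171 170 170 170 170 171 171 171 171
vertical du per row [array([  2.23, -11.83])]
```

View pics/s2.png

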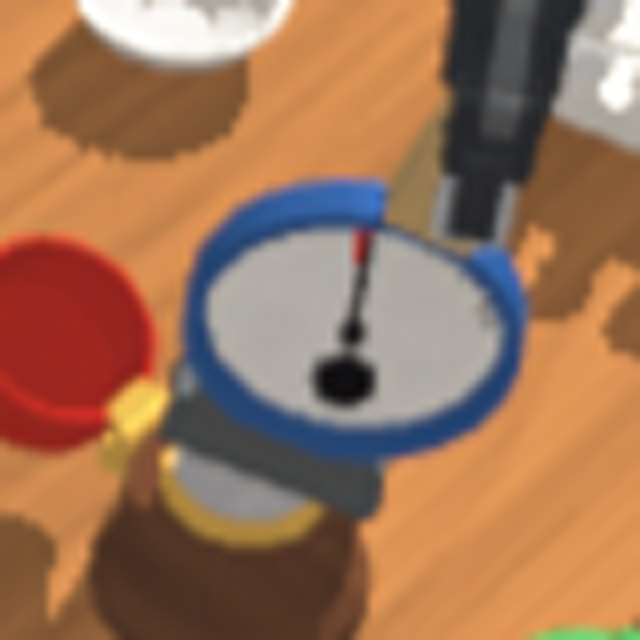

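Needle at col ~405.5, mark centre ~405.15, so the error is about 0.02 rad. The picture shows the needle running up the mark (crop (362,245)) with the foot on the stud. I'll press 2 mm deeper for margin and recheck.

Request:
servo_tool(steps=[{"tx": 0.05, "ty": 0.03, "tz": -0.05, "yaw": 0, "claw": 1.5}, {"tx": 0.05, "ty": 0.03, "tz": -0.05, "yaw": 0, "claw": 1.5}, {"tx": 0.05, "ty": 0.03, "tz": -0.05, "yaw": 0, "claw": 1.5}, {"tx": 0.05, "ty": 0.03, "tz": -0.05, "yaw": 0, "claw": 1.5}, {"tx": 0, "ty": 0, "tz": 0, "yaw": 0, "claw": 1.5}, {"tx": 0, "ty": 0, "tz": 0, "yaw": 0, "claw": 1.5}, {"tx": 0, "ty": 0, "tz": 0, "yaw": 0, "claw": 1.5}, {"tx": 0, "ty": 0, "tz": 0, "yaw": 0, "claw": 1.5}, {"tx": 0, "ty": 0, "tz": 0, "yaw": 0, "claw": 1.5}, {"tx": 0, "ty": 0, "tz": 0, "yaw": 0, "claw": 1.5}, {"tx": 0, "ty": 0, "tz": 0, "yaw": 0, "claw": 1.5}, {"tx": 0, "ty": 0, "tz": 0, "yaw": 0, "claw": 1.5}, {"tx": 0, "ty": 0, "tz": 0, "yaw": 0, "claw": 1.5}, {"tx": 0, "ty": 0, "tz": 0, "yaw": 0, "claw": 1.5}, {"tx": 0, "ty": 0, "tz": 0, "yaw": 0, "claw": 1.5}, {"tx": 0, "ty": 0, "tz": 0, "yaw": 0, "claw": 1.5}])

```text
time_s: 19.45
position: [0.6617, 0.2399, 0.1693]
tool_rot: [[0.848, 0.53, -0.0], [0.53, -0.848, -0.0], [-0.0, -0.0, -1.0]]
ft_force: [-0.7, -0.2, 3.1]
grip_width: 0.0219
gripper_force: 21.7
```

```bash
python3 - <<'E'
from sub import *
sub(8,'s3')
f=[env.observe()["ft_force"]]
for _ in range(10): env.get_image("scene"); f.append(env.observe()["ft_force"])
print('mean ft',np.mean(f,0).round(2),np.std(f,0).round(2),env.observe()["time_s"],env.observe()["gripper_force"])
im,d=env.get_image("top"); W=pts("top",d); h=cv2.cvtColor(im,cv2.COLOR_RGB2HSV).astype(int)
red=((h[...,0]<8)|(h[...,0]>172))&(h[...,1]>150)&(np.hypot(W[...,0]-.55,W[...,1]-.209)<.1); print('cap red mean',W[red].mean(0).round(3) if red.any() else None)
E
```

```text
tcp [0.6617 0.2399 0.1693] ft [-0.7 -0.2  3.1] center 407 195 from col 397
175 R-G  -45  -46  -47  -47  -48  -49  -49  -51  -54  -55  -59  -36   17   27   28   28   28   27   11    2   -0   -1  | G  99  99 100 103 104 104 107 110 113 115 120 108 114 120 122 122 124 124 133 137  85  47
176 R-G  -43  -44  -45  -45  -46  -47  -47  -49  -52  -53  -57  -23   21   28   28   28   28   26    8    0   -0   -0  | G  98  99 100 102 103 103 105 109 111 113 118  97 114 122 124 125 124 123 135 128  75  43
177 R-G  -40  -40  -40  -39  -39  -39  -39  -42  -44  -45  -43  -11   23   28   28   29   28   22    5    0   -0   -1  | G  89  88  86  84  83  82  83  89  92  93  93  92 117 124 125 125 123 124 136 121  70  42
178 R-G  -31  -31  -27  -23  -21  -20  -21  -23  -20  -18  -25  -16   15   25   28   30   28   21    5   -0   -0   -1  | G  78  76  78  80  79  79  79  82  74  72  76  81 106 121 126 124 120 125 136 110  62  41
179 R-G  -12  -12   -5    1    1    2    2    4   48   66    7  -13   -7    4   16   25   27   19    4    1   -0   -2  | G 110 111 126 144 150 149 150 146  85  57 113 103 102 103 11
[... 3064 characters left out ...]
 5    5    5    4    4    5    5    4  | G 174 174 175 173 143 117  78 106 144 169 173 172 172 171 171 171 171 172 172 172 172 171
195 R-G    4    5    4    2    2    2    2    3    3    4    5    5    5    4    5    5    4    4    5    5    5    4  | G 174 174 155 122  79  52  43  77 106 143 168 173 172 172 170 170 171 172 171 172 171 172
196 R-G    4    4    3    1    2    2    1    1    2    2    4    5    4    4    5    5    4    5    5    4    5    4  | G 174 173 120  58  25  17  17  25  36  87 158 173 172 171 170 170 170 171 172 171 172 173
vertical du per row [array([  2.25, -11.8 ])]
mean ft [-0.57 -0.38  2.37] [0.35 0.55 0.3 ] 20.35 21.70043259859085
cap red mean [0.533 0.211 0.052]
```

The needle is within about 0.02 rad of the mark and the pose is steady. Stud force is about 5.9 N, which means roughly 4–6.5 mm pressed. The cap is open. Handing in.

```bash
python3 -c "
from rig import env
print(env.close_job())"
```

```text
the job is handed in; nothing more can be done
None
```

The job is handed in, with no verdict reported back: the cap is open, and the gripped gauge holds steady on the pressed stud with its needle measured within about 0.02 rad of the red mark (limit 0.06).

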